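# Change over the flasks in the ultrasonic bath

### The arm

A 6-joint arm with a two-finger parallel gripper is mounted at the origin on the work surface. World frame = base frame: x ahead of the robot, y to its left, z up, the work surface at z = 0. Lengths are in m, angles in rad, forces in N, time in s.
With the tool pointing down it reaches from about 0.3 to 0.875 m from the base axis. Payload 6.4 kg.
Tool frame: the origin (TCP) lies midway between the tips of the shut fingers; the grasp point (between the pads) lies 19 mm behind it; z points along the fingers, y is the line along which they close (so a half turn about z gives the same grasp; the last joint's range is limited). The gripper opens to 85 mm and grips with 20 to 120 N. Pads are 22 mm wide; open, the fingers measure 114 mm over their backs; the gripper's body (76 mm by 85 mm) begins 54 mm behind the grasp point. The pads swing forward as they close: fully open they stand 13 mm farther back than shut.
Start: joints at [-1.426, 0.181, 1.607, -0, 1.354, -0.206], TCP at [0.198, -0.54, 0.198] pointing down, gripper open.
Joint ranges: [-2.99, 2.99], [-0.89, 2.07], [0.3, 2.58], [-1.14, 4.28], [0, 2.63], [-3.12, 3.12]. Speed limits (rad/s): [2.57, 2.57, 3.01, 3.14, 3.14, 3.14].

### API

Orientations are given as a unit quaternion [w, x, y, z].
In Python, from bench import ctrl gives the robot as it stands.
- The arm moves only by the tool drive_tool, never from a script. Its argument "plan" is a list that holds one entry, the list of rows, each a list of 4 numbers: the shift along the tool's x, y, z scaled (see below), then the turn about the tool's z scaled (see below). In form: [[[x, y, z, roll], ...]]. A call has 1 to 12 rows; each row is the pose to reach, as a shift and turn from the pose commanded when the call began, along the tool's axes at that moment, turning the shorter way round; what a row does not reach only later rows make up. The controller multiplies each number of a shift by 400 mm and each number of a turn by 180 degrees. A row lasts 1/12 s, in which the tool goes at most 41.7 mm and 7.16 degrees, less where a joint would pass 70% of its speed; a pose out of reach is approached as far as the arm can. A call with a number of a shift or a turn outside -1 to 1 is refused whole. A call with a gripper value outside its range is refused whole. "jaw" is the closure, from 0 (fully open) to 1 (shut), set as the call begins (left out, the last holds). The fingers move at their own pace and stop on an object; the grip force is fixed at half the most. Time passes only in rows, so rows that repeat a pose let the fingers close. It gives the time, the measured TCP pose, the force, the opening and the grip force at its end, in the units of the state.
- ctrl.get_obs(): the state, without advancing time (a new reading comes with each control period).
- ctrl.camera(name): name is "side" or "top"; returns (picture, depth): 400x640x3 uint8, red, green, blue; 400x640 float32, m along the optical axis (not along the pixel's ray), 0 where there is no reading.
- ctrl.camera_info(name): a dict with "camera_matrix" (3x3 intrinsics, pixels), "D" ([k1, k2, p1, p2, k3] as OpenCV has them; the pictures are not rectified), "R" (3x3) and "t" (3): a world point X has camera coordinates R X + t. Camera axes: x right, y down, z forward; pixel columns grow to the right and rows downward; lengths in m; the calibration is good to about 2 mm. A picture is of the moment at which its call begins. camera_info takes no time and is no camera call.
- ctrl.hand_in(): hands the job in; it is judged then, once.
The state is a dict: "time_s": time; "q": joint angles; "dq": joint speeds; "joint_efforts": joint torques, N m; "eef_pos": TCP position; "eef_rot": TCP orientation; "wrist_force": force on the tool from outside, world axes, zero at the start; "torque": the same for the moment, N m; "opening": opening from 0.0 (shut) to 1.0 (fully open); "grasp_force": force on a finger pad.
Only numpy, scipy, OpenCV 4.12 (cv2) and the standard library are available. Lean on these libraries where they do the work, as an engineer would, in place of code of your own. Each camera call takes 0.05 s, during which the arm holds its last target. There are 200 camera calls.

### The job

The green-stoppered flask has been cleaned: take it out of the ultrasonic bath and stand it upright in a cork ring on the bench, and put the red- and blue-stoppered flasks into the bath, one in each well. They are glass, so lower each one gently, creeping over the last centimetre, until it rests upright in its seat, without dropping it or knocking it against the bath or the rings, and leave the reagent bottle, the measuring cylinder and the beaker standing where they are.

Things in the scene. Friction and masses are not known exactly. Their poses are not given: they have to be found in the camera images.
- bath: rigid steel ultrasonic bath with a light blue front, fixed: 140 (x) by 240 (y) mm, 130 mm high. Origin: centre of its underside, on the bench; z up. Two open-topped square wells, 92 by 92 mm inside and 105 mm deep, centres at x = 0, y = +50 and -50 mm; 8 mm partition between them, outer walls 24 mm, all up to the rim. The ball of a flask has 14 mm to spare each side.
- seat_a: white ring seat fixed on the floor of one well of the bath: 44 mm across, of 8 mm thick sleeved wire on the floor. It hardly gives: a flask touching down at 30 mm/s strikes it with some 30 N, at 15 mm/s gently. Origin: centre of the floor of the well, 25 mm above the bench. A seated flask stands upright, its lowest point 3 mm above this origin, its top 20 mm above the rim.
- seat_b: white ring seat fixed on the floor of one well of the bath: 44 mm across, of 8 mm thick sleeved wire on the floor. It hardly gives: a flask touching down at 30 mm/s strikes it with some 30 N, at 15 mm/s gently. Origin: centre of the floor of the well, 25 mm above the bench. A seated flask stands upright, its lowest point 3 mm above this origin, its top 20 mm above the rim.
- ring_a: cork ring fixed to the bench, 90 mm outside diameter, 30 mm high, with a round opening about 28 mm wide at the top. Origin: centre of its underside, on the bench; its yaw means nothing. A flask seated in it stands upright with its lowest point 25 mm above the bench. It holds the red or the blue flask at the start.
- ring_b: cork ring fixed to the bench, 90 mm outside diameter, 30 mm high, with a round opening about 28 mm wide at the top. Origin: centre of its underside, on the bench; its yaw means nothing. A flask seated in it stands upright with its lowest point 25 mm above the bench. It holds the other one of these flasks at the start.
- flask_red: amber glass round-bottom flask with a red stopper, 100 to 180 g. Ball 64 mm in diameter; neck and stopper form a 25 mm cylinder from 58 to 122 mm above the origin (stopper: top 26 mm). Origin: lowest point of the ball; z runs up the neck. It cannot stand on a flat surface. Starts upright in a cork ring.
- flask_blue: amber glass round-bottom flask with a blue stopper, 100 to 180 g. Ball 64 mm in diameter; neck and stopper form a 25 mm cylinder from 58 to 122 mm above the origin (stopper: top 26 mm). Origin: lowest point of the ball; z runs up the neck. It cannot stand on a flat surface. Starts upright in the other cork ring.
- flask_green: amber glass round-bottom flask with a green stopper, 100 to 180 g. Ball 64 mm in diameter; neck and stopper form a 25 mm cylinder from 58 to 122 mm above the origin (stopper: top 26 mm). Origin: lowest point of the ball; z runs up the neck. It cannot stand on a flat surface. Starts upright in one of the two seats in the bath; the other seat is empty.
- reagent: tall amber reagent bottle with black cap, 62 mm in diameter, 185 mm high, standing about 87 mm (centre to centre) from ring_a. Origin: centre of its underside; z up. Leave it standing where it is.
- measure: clear measuring cylinder, 32 mm in diameter, 210 mm high, on a blue foot 66 mm in diameter and 10 mm high, standing about 87 mm (centre to centre) from ring_b. Origin: centre of its underside; z up. Leave it standing where it is.
- beaker: empty glass beaker, 70 mm in diameter, 90 mm high, standing beyond the rings. Origin: centre of its underside; z up. Leave it standing where it is.
There are look-alikes about, which are no part of the job. Leave any black or yellow look-alike of the ring_b alone. Leave any yellow look-alike of the flask_red alone.

How it is judged:
By the outcome, as a careful person would: the job done as asked, in the order asked, and still so for the second after the job is handed in, with the robot touching nothing.
It also fails if it takes over 72 s, if anything falls off the work surface, if the arm or the gripper's body presses on something with over 40 N, if the wrist force passes 120 N, or if a joint passes its speed limit or range.

## Working session

There is one attempt and no reset: what is moved stays moved. The work goes in short steps, Python scripts to look and compute and a tool call to move; the robot and the scene stay as the last step left them, time stands still between calls to the robot, and variables do not carry over. Pictures are saved under pics/ and viewed, at most 10 in all, crops included, and the job is handed in when it is done.

Besides the shell and the picture viewer there is one more tool, called after "Request:" in YAML: its name, and indented under it one key for each argument. drive_tool: Moves the arm, as the interface text tells. Its arguments: {"type":"object","properties":{"plan":{"type":"array"},"jaw":{"type":"number"}},"required":["plan"]}

```bash
ls; mkdir -p pics; python3 - <<'E'
from bench import ctrl
import cv2,numpy as np
np.set_printoptions(precision=4,suppress=True)
o=ctrl.get_obs();print(o)
for n in("side","top"):
    p,d=ctrl.camera(n);cv2.imwrite(f"pics/{n}0.png",p[:,:,::-1]);np.savez(f"{n}0.npz",p=p,d=d);i=ctrl.camera_info(n);print(n,i)
E
```

```text
pics
{'time_s': 0.0, 'q': array([-1.4263,  0.1815,  1.608 ,  0.    ,  1.3538, -0.2063]), 'dq': array([ 0.0002,  0.0008, -0.0009,  0.    ,  0.0007, -0.0009]), 'joint_efforts': array([ -0.0006, -44.4876, -35.133 ,  -0.0004,   0.0092,  -0.    ]), 'eef_pos': array([ 0.1975, -0.5394,  0.1968]), 'eef_rot': array([-0.0009,  0.9847,  0.1745,  0.    ]), 'wrist_force': array([0.3145, 0.0711, 0.0963]), 'torque': array([-0.0396, -0.0426,  0.0372]), 'grasp_force': 0.0, 'opening': 1.0007150529376376}
side {'camera_matrix': array([[420.7698,   0.    , 319.1454],
       [  0.    , 420.7698, 198.7306],
       [  0.    ,   0.    ,   1.    ]]), 'D': array([0.0098, 0.    , 0.    , 0.    , 0.    ]), 'R': array([[-0.9933, -0.1141,  0.0202],
       [-0.0979,  0.7341, -0.6719],
       [ 0.0619, -0.6693, -0.7404]]), 't': array([0.5614, 0.1164, 0.9098])}
top {'camera_matrix': array([[422.5553,   0.    , 318.4918],
       [  0.    , 422.5553, 202.5292],
       [  0.    ,   0.    ,   1.    ]]), 'D': array([0.0098, 0.    , 0.    , 0.    , 0.    ]), 'R': array([[-0.0554, -0.9985, -0.0011],
       [-0.977 ,  0.0544, -0.2063],
       [ 0.206 , -0.0103, -0.9785]]), 't': array([-0.0319,  0.5884,  0.8635])}
```

View pics/side0.png

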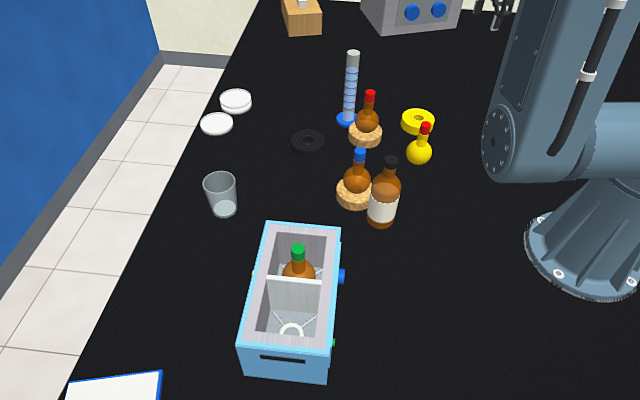

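View pics/top0.png

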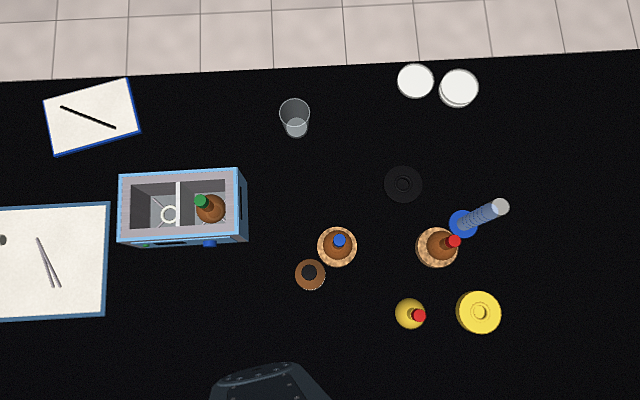

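The side view shows the green flask at (298,255) in the bath's far well, with the empty seat at (291,330). Blue is in the ring at (357,180) beside the reagent bottle, and red is at (368,115) beside the measure. The beaker is at (221,194). The top view agrees: green (201,201), blue (339,240), red (454,241), empty seat (170,214).

Both rings are full, so one flask has to go into the empty well first, then green into the freed ring, then the last flask into green's well.

```bash
cat > h.py <<'E'
import numpy as np,cv2
from bench import ctrl
np.set_printoptions(precision=4,suppress=True)
def rays(n,uv):
    i=ctrl.camera_info(n);u=cv2.undistortPoints(np.float64(uv).reshape(-1,1,2),i["camera_matrix"],i["D"])[:,0]
    R,t=np.array(i["R"]),np.array(i["t"]);return -R.T@t,np.c_[u,np.ones(len(u))]@R
def cloud(n,d):
    h,w=d.shape;v,u=np.mgrid[:h,:w];o,r=rays(n,np.c_[u.ravel(),v.ravel()])
    return (o+r*d.reshape(-1,1)).reshape(h,w,3)
def plane(n,uv,z):
    o,r=rays(n,uv);return o+r*((z-o[2])/r[:,2])[:,None]
def tri(a,b):
    (o1,r1),(o2,r2)=rays("side",[a]),rays("top",[b]);A=np.c_[r1[0],-r2[0]]
    s=np.linalg.lstsq(A,o2-o1,rcond=None)[0];p,q=o1+s[0]*r1[0],o2+s[1]*r2[0];return (p+q)/2,np.linalg.norm(p-q)
def mask(p,c):
    h=cv2.cvtColor(p,cv2.COLOR_RGB2HSV);lo,hi={"red":(0,5),"green":(50,80),"blue":(105,125)}[c]
    return (h[...,0]>=lo)&(h[...,0]<=hi)&(h[...,1]>190)&(h[...,2]>80)
def blobs(m,mn=40):
    n,l,s,c=cv2.connectedComponentsWithStats(m.astype(np.uint8));return [(l==k,c[k],s[k,4]) for k in range(1,n) if s[k,4]>=mn]
E
python3 - <<'E'
from h import *
for c in("red","blue","green"):
  for n in("side","top"):
    f=np.load(n+"0.npz");P=cloud(n,f["d"])
    for m,ce,a in blobs(mask(f["p"],c)):
        q=P[m&(f["d"]>0)];z=np.percentile(q[:,2],95) if len(q) else 0;k=q[abs(q[:,2]-z)<.004]
        print(c,n,ce,a,"ztop",round(z,4),"topctr",k.mean(0),"min/max",q.min(0),q.max(0))
for n in("side","top"):
    f=np.load(n+"0.npz");P=cloud(n,f["d"])
    b=(abs(P[...,2]-.13)<.006)&(f["d"]>0)&(P[...,0]>.25)
    for m,ce,a in blobs(b,300):
        q=P[m];print("rim",n,ce,a,q[:,2].mean(),cv2.minAreaRect(np.float32(q[:,:2]*1000)))
E
```

```text
red side [369.6134  95.3277] 119 ztop 0.1494 topctr [ 0.4778 -0.3211  0.1477] min/max [ 0.4658 -0.5493  0.0001] [ 0.4895 -0.3076  0.15  ]
red side [424.9529 127.5412] 85 ztop 0.1238 topctr [ 0.3406 -0.2418  0.1223] min/max [ 0.3314 -0.253   0.0993] [ 0.3511 -0.2318  0.1247]
red top [452.8264 240.8958] 144 ztop 0.1484 topctr [ 0.478  -0.3217  0.1467] min/max [ 0.467  -0.3846 -0.0011] [ 0.4954 -0.3102  0.1503]
red top [419.8409 314.25  ] 88 ztop 0.1238 topctr [ 0.3423 -0.2478  0.1218] min/max [ 0.3255 -0.2858 -0.0019] [ 0.3518 -0.2337  0.1248]
blue side [151.0556  24.2222] 54 ztop -0.3536 topctr [ 1.8057 -1.819  -0.3559] min/max [ 1.7954 -1.8365 -0.6384] [ 1.8143 -1.7994 -0.3406]
blue side [438.1235   9.    ] 170 ztop 0.1244 topctr [ 0.2585 -0.9281  0.1238] min/max [ 0.2317 -0.9416  0.0807] [ 0.2802 -0.9097  0.1279]
blue side [411.6158  11.8136] 177 ztop 0.1244 topctr [ 0.3511 -0.8932  0.1234] min/max [ 0.3242 -0.9131  0.0809] [ 0.3733 -0.8727  0.1264]
blue side [343.4016 120.0656] 122 ztop 0.0131 topctr [ 0.5388 -0.3832  0.0113] min/max [ 0.5088 -0.4274 -0.0001] [ 0.5631 -0.3583  0.01
[... 945 characters left out ...]
[338.617  239.5532] 47 ztop 0.1489 topctr [ 0.4944 -0.0989  0.147 ] min/max [ 0.48   -0.1094  0.1304] [ 0.5031 -0.0876  0.1497]
blue top [209.1455 243.6182] 55 ztop 0.0893 topctr [0.5076 0.1696 0.0877] min/max [0.5018 0.1567 0.0657] [0.5119 0.1826 0.0907]
green side [297.6077 251.442 ] 181 ztop 0.1522 topctr [0.5856 0.1734 0.1507] min/max [0.5755 0.1613 0.1271] [0.5966 0.184  0.1529]
rim side [291.6039 292.8118] 5920 0.13023543091086337 ((584.9962158203125, 221.09695434570312), (140.04367065429688, 244.0896453857422), 0.43828415870666504)
rim top [177.6028 204.3561] 4308 0.12967386696692232 ((585.5775146484375, 220.71347045898438), (140.821044921875, 243.31820678710938), 0.45090386271476746)
```

```bash
python3 - <<'E'
from h import *
S={"side":np.load("side0.npz"),"top":np.load("top0.npz")}
C={n:cloud(n,f["d"]) for n,f in S.items()}
def pts(lo,hi):
    for n in C:
        P=C[n];m=np.all((P>lo)&(P<hi),-1);q=P[m]
        if len(q)>5:
            (c,r)=cv2.minEnclosingCircle(np.float32(q[:,:2]*1000));print(n,len(q),"circle",np.round(c,1),round(r,1),"zmax",q[:,2].max(),"med",np.median(q,0))
print("reagent cap");pts((.35,-.1,.172),(.5,.03,.2))
print("measure top");pts((.45,-.45,.195),(.6,-.33,.22))
print("measure foot");pts((.46,-.46,.006),(.62,-.358,.014))
print("ringA top");pts((.44,-.15,.026),(.56,-.05,.033))
print("ringB top");pts((.42,-.375,.026),(.53,-.27,.033))
print("seat empty");pts((.54,.23,.028),(.63,.31,.038))
print("beaker");pts((.62,-.1,.05),(.8,.1,.1))
# triangulated stoppers (centroid of coloured blobs)
for k,a,b in(("red",(369.6,95.3),(452.8,240.9)),("blue",(359.4,154.1),(338.6,239.6))):print(k,tri(a,b))
E
```

```text
reagent cap
side 180 circle [431.3 -37.1] 15.0 zmax 0.18848724461909805 med [ 0.4316 -0.0313  0.1847]
top 190 circle [431.3 -38.1] 14.1 zmax 0.1876316692644696 med [ 0.4311 -0.0383  0.1848]
measure top
side 138 circle [ 527.2 -392.2] 18.0 zmax 0.21295569128197545 med [ 0.5283 -0.3841  0.2095]
top 296 circle [ 529.4 -391.9] 16.7 zmax 0.2128270653291977 med [ 0.5289 -0.3898  0.209 ]
measure foot
side 134 circle [ 532.2 -391.3] 33.0 zmax 0.013923139468124401 med [ 0.5385 -0.379   0.011 ]
top 364 circle [ 529.6 -391.5] 33.3 zmax 0.013401131123155663 med [ 0.5211 -0.3823  0.0094]
ringA top
side 397 circle [491.7 -97.7] 44.6 zmax 0.032884876847155575 med [ 0.4988 -0.0792  0.0288]
top 474 circle [491.7 -99.6] 44.6 zmax 0.03179868706231337 med [ 0.4828 -0.0941  0.0277]
ringB top
side 320 circle [ 477.1 -321.5] 45.2 zmax 0.03289677406497182 med [ 0.4786 -0.3043  0.0289]
top 420 circle [ 478.3 -322.4] 44.9 zmax 0.031500215939038845 med [ 0.4657 -0.3038  0.0277]
seat empty
side 259 circle [587. 243.] 43.7 zmax 0.03735755989378031 med [0.5853 0.2554 0.0317]
top 187 circle [589.9 285.6] 40.0 zmax 0.035297267240725905 med [0.5879 0.2823 0.0315]
beaker
side 566 circle [784.1 -21.1] 35.3 zmax 0.0925042725529941 med [ 0.7763 -0.0084  0.0736]
top 266 circle [708.7  22.3] 116.8 zmax 0.09925681730820957 med [ 0.7607 -0.0175  0.0798]
red (array([ 0.478 , -0.3233,  0.136 ]), np.float64(0.000424041479056776))
blue (array([ 0.4927, -0.0991,  0.1363]), np.float64(0.0010581625067106054))
```

```bash
cat >> h.py <<'E'
from scipy.spatial.transform import Rotation as Ro
def go(t,yaw=None):
    o=ctrl.get_obs();w=o["eef_rot"];R=Ro.from_quat(np.r_[w[1:],w[0]]).as_matrix()
    y=np.degrees(np.arctan2(R[1,0],R[0,0]));d=R.T@(np.array(t)-o["eef_pos"])
    r=0 if yaw is None else -((yaw-y+180)%360-180)
    print("t",round(o["time_s"],2),"pos",o["eef_pos"],"yaw",round(y,2),"open",round(o["opening"],3),"F",o["wrist_force"],"| shift/400mm",d/.4,"roll/180",round(r/180,4),"| q",o["q"])
E
python3 -c "
from h import *
go((.478,-.3218,.30),130)"
```

```text
t 0.1 pos [ 0.1975 -0.5394  0.1969] yaw 20.1 open 1.0 F [-0.1818 -0.7924 -0.6916] | shift/400mm [ 0.8455 -0.2704 -0.2571] roll/180 -0.6106 | q [-1.4263  0.1815  1.6079 -0.      1.3538 -0.2063]
```

Request:
drive_tool:
  plan:
    - [[0,0,-0.05,-0.02],[0,0,-0.12,-0.05],[0.02,-0.01,-0.2,-0.09],[0.07,-0.03,-0.24,-0.13],[0.14,-0.05,-0.257,-0.165],[0.21,-0.07,-0.257,-0.2],[0.28,-0.09,-0.257,-0.235],[0.36,-0.115,-0.257,-0.27],[0.44,-0.14,-0.257,-0.305],[0.52,-0.166,-0.257,-0.34],[0.59,-0.19,-0.257,-0.375],[0.65,-0.21,-0.257,-0.41]]
  jaw: 0.35

```text
time_s: 1.1
eef_pos: [0.4143, -0.3699, 0.3001]
eef_rot: [-0.0, 0.68, 0.733, 0.0]
wrist_force: [0.9, -0.8, -0.4]
opening: 0.649
grasp_force: 0.0
```

```bash
python3 -c "
from h import *
go((.478,-.3218,.25),130)"
```

```text
t 1.1 pos [ 0.4143 -0.3699  0.3001] yaw 94.27 open 0.649 F [ 0.8917 -0.8348 -0.4354] | shift/400mm [0.1079 0.1679 0.1253] roll/180 -0.1985 | q [-0.9428  0.0702  1.5249  0.0003  1.5474 -1.0174]
```

Request:
drive_tool:
  plan:
    - [[0.03,0.05,0,-0.035],[0.06,0.1,0,-0.07],[0.085,0.14,0,-0.105],[0.1,0.16,0,-0.14],[0.108,0.168,0.02,-0.175],[0.108,0.168,0.05,-0.1985],[0.108,0.168,0.08,-0.1985],[0.108,0.168,0.11,-0.1985],[0.108,0.168,0.125,-0.1985],[0.108,0.168,0.125,-0.1985],[0.108,0.168,0.125,-0.1985]]

```text
time_s: 2.02
eef_pos: [0.4767, -0.3241, 0.25]
eef_rot: [-0.001, 0.426, 0.905, 0.0]
wrist_force: [-0.4, 0.6, 0.7]
opening: 0.646
grasp_force: 0.0
```

```bash
python3 - <<'E'
from h import *
go((.478,-.3218,.105),130)
p,d=ctrl.camera("side");q,e=ctrl.camera("top")
cv2.imwrite("pics/a.png",np.hstack([cv2.resize(x,None,fx=2.5,fy=2.5) for x in(p[0:170,290:450,::-1],q[150:320,370:530,::-1])]))
for n,p,d in(("side",p,d),("top",q,e)):
    P=cloud(n,d)
    for m,ce,a in blobs(mask(p,"red"),10):
        k=P[m&(d>0)];k=k[k[:,2]>.14]
        if len(k):print(n,a,(k.min(0)+k.max(0))/2,k.mean(0))
E
```

```text
t 2.02 pos [ 0.4767 -0.3241  0.25  ] yaw 129.54 open 0.646 F [-0.4322  0.6418  0.7046] | shift/400mm [0.0019 0.0063 0.3626] roll/180 -0.0025 | q [-0.803   0.1454  1.5413 -0.      1.456  -1.4932]
side 119 [ 0.4778 -0.3214  0.1456] [ 0.4778 -0.3191  0.1467]
top 142 [ 0.4779 -0.3222  0.1452] [ 0.4778 -0.3218  0.1465]
```

View pics/a.png

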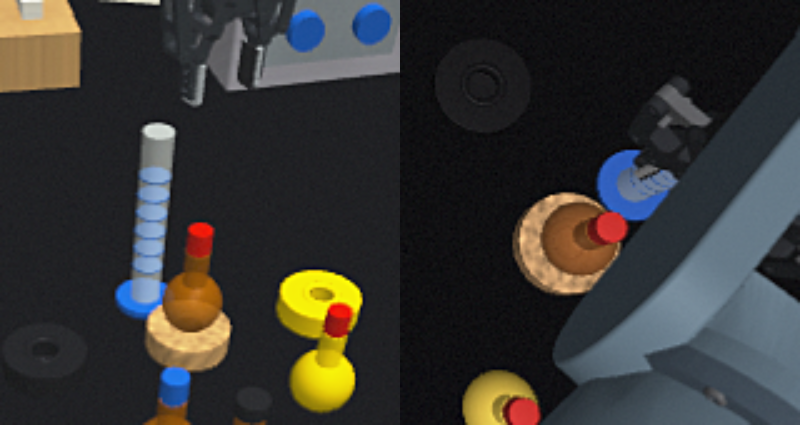

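The crop shows the red stopper at side (370,96) and top (453,241), with the fingers above it. I'll project the TCP into both views and compare it with the fingertips seen there.

```bash
python3 - <<'E'
from h import *
o=ctrl.get_obs();R=Ro.from_quat(np.r_[o["eef_rot"][1:],o["eef_rot"][0]]).as_matrix()
for n,u0,v0 in(("side",290,0),("top",370,150)):
    i=ctrl.camera_info(n);T=o["eef_pos"]
    X=np.array([T,T+R@[0,.027,-.01],T-R@[0,.027,.01],T-R@[0,0,.1]]);print(T,X[1],X[2])
    u=cv2.projectPoints(X,cv2.Rodrigues(i["R"])[0],i["t"],i["camera_matrix"],i["D"])[0][:,0];print(n,u,"crop",(u-[u0,v0])*2.5)
E
```

```text
[ 0.4772 -0.3246  0.2512] [ 0.498  -0.3074  0.2612] [ 0.4564 -0.3418  0.2612]
side [[375.3652  52.2288]
 [366.4887  51.2355]
 [385.1023  45.1368]
 [381.0458   8.411 ]] crop [[213.4131 130.5721]
 [191.2218 128.0889]
 [237.7559 112.8421]
 [227.6145  21.0274]]
[ 0.4772 -0.3246  0.2512] [ 0.498  -0.3074  0.2612] [ 0.4564 -0.3418  0.2612]
top [[474.6356 233.5164]
 [464.9731 221.0405]
 [488.7417 244.5414]
 [499.1719 224.417 ]] crop [[261.589  208.7909]
 [237.4329 177.6012]
 [296.8544 236.3535]
 [322.9298 186.0424]]
```

```bash
python3 - <<'E'
from h import *
for n in("side","top"):
    p,d=ctrl.camera(n);P=cloud(n,d);o=ctrl.get_obs();c=o["eef_pos"]
    R=Ro.from_quat(np.r_[o["eef_rot"][1:],o["eef_rot"][0]]).as_matrix()
    m=(np.linalg.norm(P[...,:2]-c[:2],axis=-1)<.09)&(P[...,2]>.225)&(P[...,2]<.40)&(d>0)
    q=(P[m]-c)@R   # tool axes
    print(n,len(q),"max tool z",q[:,2].max(),c)
    for lo in np.arange(-.09,.03,.01):
        k=q[(q[:,2]>lo)&(q[:,2]<=lo+.01)]
        if len(k):print(round(lo,3),len(k),"x",k[:,0].min(),k[:,0].max(),"y",k[:,1].min(),k[:,1].max())
E
```

```text
side 1206 max tool z -0.038052086338401576 [ 0.4773 -0.3246  0.2514]
-0.09 132 x -0.011887766525116911 0.016743714572793507 y -0.05900740925977952 0.06083281392861774
-0.08 83 x -0.009564806652243995 0.013430841953104755 y -0.04101965371108653 0.04536347019569371
-0.07 92 x -0.010189791990430358 0.014885255408365019 y -0.03970383010029393 0.04463863862998776
-0.06 88 x -0.009893475267372947 0.012972374356650383 y -0.04356962597601428 0.04327690121119243
-0.05 70 x -0.010008387310254567 0.013021991417984241 y -0.03987737816748794 0.0414166591717157
-0.04 6 x -0.003696929616759564 0.007489435009741811 y -0.027732835302891796 0.03607038840101129
top 1419 max tool z -0.042558387820353843 [ 0.4773 -0.3246  0.2514]
-0.09 118 x -0.011813873405643134 0.014073515400481216 y -0.056647176988733706 0.060046110887108026
-0.08 15 x 0.006359115583311729 0.012210398409538288 y 0.029180236088184403 0.04679794278744823
-0.07 18 x 0.005365999962646054 0.011905801715461376 y 0.029208329841471363 0.042445044064011624
-0.06 27 x 1.4021119079650866e-05 0.012038738627660436 y 0.029070550357714987 0.04254642941187325
-0.05 14 x 0.006394461535345849 0.011653345937084012 y 0.029015726397207748 0.04101873194576153
```

```bash
python3 - <<'E'
from h import *
p,d=ctrl.camera("side");P=cloud("side",d)
for u in(366,375,385):print(u,[(v,round(float(P[v,u,2]),3),round(float(d[v,u]),2),p[v,u].tolist()) for v in range(24,62,4)])
go((.478,-.3218,.14),130)
E
```

```text
366 [(24, 0.332, 0.89, [40, 47, 48]), (28, 0.323, 0.9, [45, 49, 52]), (32, 0.313, 0.91, [41, 46, 48]), (36, 0.303, 0.91, [43, 47, 50]), (40, 0.291, 0.93, [126, 131, 133]), (44, 0.001, 1.5, [30, 32, 34]), (48, 0.002, 1.48, [31, 32, 36]), (52, -0.001, 1.47, [30, 31, 33]), (56, 0.0, 1.45, [28, 30, 34]), (60, 0.002, 1.43, [35, 34, 39])]
375 [(24, 0.034, 1.54, [95, 92, 96]), (28, 0.022, 1.54, [102, 103, 106]), (32, 0.0, 1.57, [28, 27, 32]), (36, -0.0, 1.55, [29, 32, 32]), (40, 0.001, 1.53, [33, 33, 36]), (44, 0.001, 1.51, [33, 32, 34]), (48, 0.003, 1.48, [31, 32, 33]), (52, 0.001, 1.47, [31, 33, 37]), (56, 0.001, 1.45, [34, 37, 38]), (60, 0.001, 1.43, [29, 30, 33])]
385 [(24, 0.063, 1.48, [73, 71, 75]), (28, 0.3, 0.95, [22, 22, 24]), (32, 0.033, 1.5, [75, 76, 79]), (36, 0.004, 1.54, [29, 31, 32]), (40, 0.001, 1.53, [33, 34, 36]), (44, -0.001, 1.51, [32, 33, 38]), (48, 0.002, 1.49, [31, 32, 37]), (52, -0.0, 1.47, [28, 29, 34]), (56, 0.002, 1.45, [30, 32, 34]), (60, 0.002, 1.43, [32, 32, 35])]
t 2.27 pos [ 0.4773 -0.3245  0.2513] yaw 129.61 open 0.652 F [ 0.5579 -0.0419  0.0999] | shift/400mm [0.0044 0.0057 0.2783] roll/180 -0.0022 | q [-0.8027  0.1442  1.5401  0.      1.4558 -1.4939]
```

The fingertips end at z≈0.289, about 30 mm higher than the TCP reading implies. I'll descend partway and measure again before trusting either figure.

Request:
drive_tool:
  plan:
    - [[0.002,0.003,0.02,-0.002],[0.004,0.006,0.06,-0.002],[0.004,0.006,0.1,-0.002],[0.004,0.006,0.15,-0.002],[0.004,0.006,0.2,-0.002],[0.004,0.006,0.235,-0.002],[0.004,0.006,0.245,-0.002],[0.004,0.006,0.25,-0.002],[0.004,0.006,0.25,-0.002],[0.004,0.006,0.25,-0.002]]

```text
time_s: 3.1
eef_pos: [0.4784, -0.3218, 0.1516]
eef_rot: [0.001, 0.423, 0.906, -0.0]
wrist_force: [0.5, -0.0, 1.0]
opening: 0.65
grasp_force: 0.0
```

```bash
cat >> h.py <<'E'
def tips(zlo):
    for n in("side","top"):
        p,d=ctrl.camera(n);P=cloud(n,d);o=ctrl.get_obs();c=o["eef_pos"]
        R=Ro.from_quat(np.r_[o["eef_rot"][1:],o["eef_rot"][0]]).as_matrix()
        h=cv2.cvtColor(p,cv2.COLOR_RGB2HSV)
        m=(np.linalg.norm(P[...,:2]-c[:2],axis=-1)<.055)&(P[...,2]>zlo)&(P[...,2]<c[2]+.1)&(d>0)&(h[...,1]<90)
        q=(P[m]-c)@R
        for s in(-1,1):
            k=q[q[:,1]*s>0]
            if len(k)<10:continue
            e=np.percentile(k[:,2],99);f=k[k[:,2]>e-.02];print(n,"finger",s,len(k),"tip z world",round(c[2]-e,4),"tool z",round(e,4),"x",f[:,0].min(),f[:,0].max(),"|y|",abs(f[:,1]).min(),abs(f[:,1]).max())
E
python3 -c "
from h import *
tips(.15);go((.478,-.3218,.071),130)"
```

```text
side finger -1 244 tip z world 0.1917 tool z -0.0399 x -0.011639974358753873 0.013239375583217004 |y| 0.02560416609046308 0.042825674260509476
side finger 1 208 tip z world 0.1907 tool z -0.0389 x -0.006486707061806336 0.013482918300897095 |y| 0.02668040226738097 0.04334212287604716
top finger -1 88 tip z world 0.2305 tool z -0.0787 x -0.007623704797488803 0.01204172502633452 |y| 0.033707806172740946 0.051733485960827955
top finger 1 159 tip z world 0.1956 tool z -0.0438 x -0.00029125203201363684 0.011586412247796971 |y| 0.030271251997813355 0.042484231332554245
t 3.2 pos [ 0.4785 -0.3219  0.1518] yaw 129.99 open 0.651 F [ 0.7442 -0.3389  0.336 ] | shift/400mm [ 0.0015 -0.0008  0.202 ] roll/180 -0.0 | q [-0.798   0.2271  1.6487  0.      1.2635 -1.496 ]
```

Request:
drive_tool:
  plan:
    - [[0.001,0,0.02,0],[0.001,0,0.05,0],[0.001,0,0.08,0],[0.001,0,0.11,0],[0.001,0,0.135,0],[0.001,0,0.16,0],[0.001,0,0.18,0],[0.001,0,0.193,0],[0.001,0,0.2,0],[0.001,0,0.2,0],[0.001,0,0.2,0]]

```text
time_s: 4.12
eef_pos: [0.4778, -0.3212, 0.0707]
eef_rot: [0.0, 0.423, 0.906, -0.0]
wrist_force: [0.1, -1.0, -1.3]
opening: 0.649
grasp_force: 0.0
```

```bash
python3 - <<'E'
from h import *
tips(.09);go((.478,-.3218,.071),130)
p,d=ctrl.camera("side");q,e=ctrl.camera("top")
cv2.imwrite("pics/b.png",np.hstack([cv2.resize(x,None,fx=3.3,fy=3.3) for x in(p[50:170,310:430,::-1],q[180:300,390:510,::-1])]))
E
```

```text
side finger -1 196 tip z world 0.1114 tool z -0.0403 x -0.008645002307021879 0.012648051705837469 |y| 0.025341376795027095 0.039869289249652815
side finger 1 162 tip z world 0.1099 tool z -0.0388 x -0.006478776495115956 0.014963310853913638 |y| 0.028812383216294906 0.04253991308315523
top finger 1 121 tip z world 0.113 tool z -0.0418 x 8.963891690067986e-05 0.011715859390497775 |y| 0.030543153360440518 0.04198854271665565
t 4.22 pos [ 0.478  -0.3214  0.0712] yaw 129.99 open 0.649 F [ 0.092  -0.0912 -0.0733] | shift/400mm [-0.0007 -0.0006  0.0004] roll/180 -0.0 | q [-0.7979  0.3258  1.7047  0.      1.1099 -1.4959]
```

View pics/b.png

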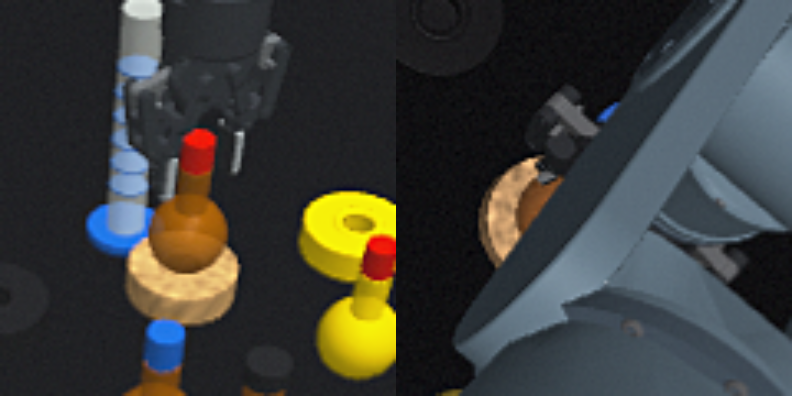

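The fingers straddle the red neck, at crop (170,180) and (237,150) with the neck at (197,175). Closing.

Request:
drive_tool:
  plan:
    - [[0,0,0,0],[0,0,0,0],[0,0,0,0],[0,0,0,0],[0,0,0,0],[0,0,0,0],[0,0,0,0],[0,0,0,0]]
  jaw: 1

```text
time_s: 4.98
eef_pos: [0.4776, -0.3214, 0.0709]
eef_rot: [0.0, 0.423, 0.906, -0.0]
wrist_force: [-3.2, -1.9, 5.5]
opening: 0.279
grasp_force: 58.6
```

```bash
python3 -c "
from h import *
o=ctrl.get_obs();print(o['grasp_force'])
tips(.09);go((.478,-.3218,.071),130)"
```

```text
58.623263239860535
side finger -1 165 tip z world 0.1115 tool z -0.0406 x 0.0039361102527536015 0.013772098507311217 |y| 0.010863447799243614 0.02533749615623594
side finger 1 202 tip z world 0.1084 tool z -0.0376 x -0.004953605495453787 0.012697160376926196 |y| 0.010981114100018117 0.027847320995231836
top finger 1 64 tip z world 0.1231 tool z -0.0522 x 0.0028487570714853965 0.007790652818448818 |y| 0.024095408118627905 0.02678121938862455
t 5.08 pos [ 0.4776 -0.3214  0.0709] yaw 129.99 open 0.278 F [-2.8531 -0.5712  5.275 ] | shift/400mm [-0.0013  0.0002 -0.0003] roll/180 -0.0001 | q [-0.7982  0.3261  1.705  -0.0005  1.1099 -1.4959]
```

Request:
drive_tool:
  plan:
    - [[0,0,-0.004,0],[0,0,-0.012,0],[0,0,-0.03,0],[0,0,-0.07,0],[0,0,-0.12,0],[0,0,-0.18,0],[0,0,-0.25,0],[0,0,-0.32,0],[0,0,-0.39,0],[0,0,-0.45,0],[0,0,-0.5,0],[0,0,-0.53,0]]

```text
time_s: 6.08
eef_pos: [0.4784, -0.3213, 0.2858]
eef_rot: [0.002, 0.423, 0.906, -0.0]
wrist_force: [-0.2, -0.7, -1.2]
opening: 0.279
grasp_force: 58.8
```

```bash
python3 -c "
from h import *
go((.585,.271,.285),None)"
```

```text
t 6.08 pos [ 0.4784 -0.3213  0.2858] yaw 130.01 open 0.279 F [-0.2436 -0.6947 -1.1587] | shift/400mm [ 0.9628  1.1561 -0.0008] roll/180 0.0 | q [-0.7976  0.1211  1.4977  0.0005  1.5189 -1.4959]
```

Request:
drive_tool:
  plan:
    - [[0.01,0.012,0,0],[0.03,0.036,0,0],[0.06,0.072,0,0],[0.1,0.12,0,0],[0.145,0.174,0,0],[0.19,0.228,0,0],[0.235,0.282,0,0],[0.28,0.336,0,0],[0.325,0.39,0,0],[0.37,0.444,0,0],[0.415,0.498,0,0],[0.46,0.552,0,0]]

```text
time_s: 7.08
eef_pos: [0.5271, -0.0352, 0.28]
eef_rot: [-0.002, 0.422, 0.906, -0.0]
wrist_force: [0.7, 0.2, -1.6]
opening: 0.276
grasp_force: 58.8
```

Request:
drive_tool:
  plan:
    - [[0.045,0.054,0,0],[0.09,0.108,0,0],[0.135,0.162,0,0],[0.18,0.216,0,0],[0.225,0.27,0,0],[0.27,0.324,0,0],[0.315,0.378,0,0],[0.36,0.432,0,0],[0.4,0.48,0,0],[0.44,0.528,0,0],[0.47,0.564,0,0],[0.49,0.588,0,0]]

```text
time_s: 8.08
eef_pos: [0.5807, 0.2659, 0.2796]
eef_rot: [-0.002, 0.422, 0.907, -0.001]
wrist_force: [0.3, -0.1, -1.9]
opening: 0.283
grasp_force: 58.8
```

```bash
python3 - <<'E'
from h import *
go((.585,.271,.285),130)
p,d=ctrl.camera("side");q,e=ctrl.camera("top")
cv2.imwrite("pics/c.png",np.hstack([cv2.resize(x,None,fx=2,fy=2) for x in(p[190:390,200:400,::-1],q[110:310,100:300,::-1])]))
E
```

```text
t 8.08 pos [0.5807 0.2659 0.2796] yaw 130.12 open 0.283 F [ 0.2903 -0.1236 -1.8759] | shift/400mm [ 0.0028  0.0163 -0.0134] roll/180 0.0007 | q [ 0.2435  0.2727  1.3327  0.0008  1.5406 -0.4568]
```

View pics/c.png

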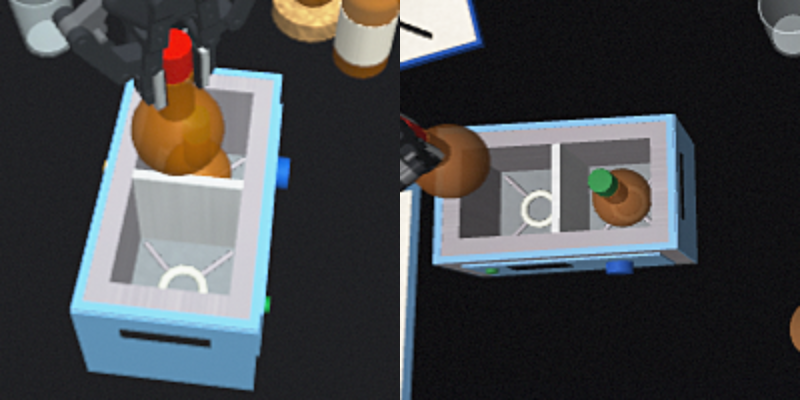

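The view shows the red flask upright in the grip above the bath, ball at crop (178,128) side and (450,160) top, with the empty seat at (183,280) and (540,210). I'll fit its ball and move to the well axis.

```bash
cat >> h.py <<'E'
from scipy.optimize import least_squares
def ball(zlo,zhi,x,y):
    for n in("side","top"):
        p,d=ctrl.camera(n);P=cloud(n,d);h=cv2.cvtColor(p,cv2.COLOR_RGB2HSV)
        m=(h[...,0]>=5)&(h[...,0]<22)&(h[...,1]>150)&(d>0)&(P[...,2]>zlo)&(P[...,2]<zhi)&(np.hypot(P[...,0]-x,P[...,1]-y)<.06)
        q=P[m]
        if len(q)<40:print(n,len(q));continue
        s=least_squares(lambda c:np.linalg.norm(q-c,axis=1)-.032,np.r_[x,y,q[:,2].mean()-.02],loss="soft_l1",f_scale=.002)
        print(n,len(q),"ball centre",s.x,"rms",np.sqrt(np.mean(s.fun**2)),"origin z",s.x[2]-.032,"zmin",q[:,2].min())
def stop(c,zlo,x,y):
    for n in("side","top"):
        p,d=ctrl.camera(n);P=cloud(n,d);q=P[mask(p,c)&(d>0)&(P[...,2]>zlo)&(np.hypot(P[...,0]-x,P[...,1]-y)<.04)]
        if len(q)<8:print(n,len(q));continue
        print(n,len(q),"stopper mid",(q.min(0)+q.max(0))/2,"top",np.percentile(q[:,2],98))
E
python3 - <<'E'
from h import *
ball(.2,.296,.58,.266);stop("red",.3,.58,.266)
go((.585,.271,.285),130)
E
```

```text
side 1304 ball centre [0.5823 0.2636 0.2668] rms 0.0007093511508508872 origin z 0.23479937042016916 zmin 0.2522288910650988
top 677 ball centre [0.583  0.2624 0.2667] rms 0.0009188259429095837 origin z 0.2346844827535702 zmin 0.26047678953657183
side 313 stopper mid [0.5792 0.2679 0.3604] top 0.3683793262616609
top 25 stopper mid [0.5917 0.2558 0.3467] top 0.35747227803087167
t 8.38 pos [0.5824 0.2622 0.282 ] yaw 129.94 open 0.278 F [-0.0507 -0.3851 -1.4839] | shift/400mm [ 0.0127  0.019  -0.0075] roll/180 -0.0003 | q [ 0.2378  0.2692  1.3325 -0.0003  1.541  -0.4593]
```

Request:
drive_tool:
  plan:
    - [[0.004,0.006,0,0],[0.009,0.013,0.01,0],[0.0125,0.02,0.03,0],[0.0125,0.02,0.06,0],[0.0125,0.02,0.09,0],[0.0125,0.02,0.12,0],[0.0125,0.02,0.15,0],[0.0125,0.02,0.17,0],[0.0125,0.02,0.18,0],[0.0125,0.02,0.185,0],[0.0125,0.02,0.185,0],[0.0125,0.02,0.185,0]]

```text
time_s: 9.38
eef_pos: [0.5861, 0.2723, 0.2091]
eef_rot: [0.0, 0.423, 0.906, 0.0]
wrist_force: [-0.5, 0.8, -0.7]
opening: 0.281
grasp_force: 58.9
```

```bash
python3 - <<'E'
from h import *
ball(.135,.226,.585,.271)
go((.585,.271,.095),130)
E
```

```text
side 1075 ball centre [0.5872 0.2704 0.1957] rms 0.0007761431360288752 origin z 0.16369063925204222 zmin 0.18583683931283557
top 578 ball centre [0.5878 0.2706 0.1956] rms 0.0010264423677047736 origin z 0.16357549991375708 zmin 0.19140325046892137
t 9.48 pos [0.5862 0.2723 0.2094] yaw 129.99 open 0.283 F [ 0.0416  0.3288 -0.8163] | shift/400mm [-0.0004 -0.0048  0.2861] roll/180 -0.0001 | q [ 0.2516  0.3268  1.4041  0.      1.409  -0.4464]
```

Request:
drive_tool:
  plan:
    - [[0.002,-0.002,0.01,0],[0.004,-0.003,0.03,0],[0.004,-0.003,0.06,0],[0.004,-0.003,0.09,0],[0.004,-0.003,0.125,0],[0.004,-0.003,0.16,0],[0.004,-0.003,0.195,0],[0.004,-0.003,0.23,0],[0.004,-0.003,0.26,0],[0.004,-0.003,0.28,0],[0.004,-0.003,0.292,0],[0.004,-0.003,0.298,0]]

```text
time_s: 10.48
eef_pos: [0.5834, 0.2725, 0.0883]
eef_rot: [-0.0, 0.423, 0.906, -0.0]
wrist_force: [-1.1, 0.2, -0.9]
opening: 0.275
grasp_force: 58.9
```

```bash
python3 - <<'E'
from h import *
stop("red",.13,.585,.271)
go((.585,.271,.075),130)
E
```

```text
side 162 stopper mid [0.5798 0.2786 0.1748] top 0.20089513806054826
top 5
t 10.58 pos [0.5838 0.2726 0.0892] yaw 129.99 open 0.278 F [ 0.0703 -0.0024 -1.1023] | shift/400mm [-0.005  -0.0004  0.0355] roll/180 -0.0001 | q [ 0.253   0.439   1.5076  0.      1.195  -0.4449]
```

Request:
drive_tool:
  plan:
    - [[0,0,0.005,0],[0,0,0.009,0],[0,0,0.0115,0],[0,0,0.0137,0],[0,0,0.0158,0],[0,0,0.0179,0],[0,0,0.02,0],[0,0,0.0221,0],[0,0,0.0242,0],[0,0,0.0263,0],[0,0,0.0284,0],[0,0,0.0305,0]]

```text
time_s: 11.58
eef_pos: [0.5837, 0.2726, 0.077]
eef_rot: [-0.0, 0.423, 0.906, 0.0]
wrist_force: [-0.3, -0.6, -1.8]
opening: 0.28
grasp_force: 58.9
```

Request:
drive_tool:
  plan:
    - [[0,0,0.0015,0],[0,0,0.003,0],[0,0,0.0045,0],[0,0,0.006,0]]

```text
time_s: 11.92
eef_pos: [0.5837, 0.2726, 0.0747]
eef_rot: [0.0, 0.423, 0.906, 0.0]
wrist_force: [0.3, -0.1, -1.7]
opening: 0.272
grasp_force: 58.9
```

Request:
drive_tool:
  plan:
    - [[0,0,0.0012,0],[0,0,0.0024,0],[0,0,0.0036,0]]

```text
time_s: 12.17
eef_pos: [0.5839, 0.2726, 0.0738]
eef_rot: [0.0, 0.423, 0.906, 0.0]
wrist_force: [-1.7, -0.8, 5.0]
opening: 0.277
grasp_force: 59.4
```

Request:
drive_tool:
  plan:
    - [[0,0,0.001,0],[0,0,0.002,0],[0,0,0.002,0]]

```text
time_s: 12.42
eef_pos: [0.584, 0.2726, 0.0738]
eef_rot: [0.0, 0.423, 0.906, 0.0]
wrist_force: [-2.5, -0.9, 6.5]
opening: 0.278
grasp_force: 59.9
```

Touchdown was soft, 5–6 N. Releasing.

Request:
drive_tool:
  plan:
    - [[0,0,0,0],[0,0,0,0],[0,0,0,0],[0,0,0,0],[0,0,0,0],[0,0,0,0]]
  jaw: 0.45

```text
time_s: 12.92
eef_pos: [0.5837, 0.2726, 0.0723]
eef_rot: [-0.0, 0.423, 0.906, -0.0]
wrist_force: [-0.2, 0.4, 0.5]
opening: 0.549
grasp_force: 0.0
```

Request:
drive_tool:
  plan:
    - [[0,0,-0.01,0],[0,0,-0.03,0],[0,0,-0.06,0],[0,0,-0.1,0],[0,0,-0.15,0],[0,0,-0.2,0],[0,0,-0.24,0],[0,0,-0.27,0],[0,0,-0.28,0],[0,0,-0.28,0]]

```text
time_s: 13.75
eef_pos: [0.5846, 0.2729, 0.1865]
eef_rot: [0.001, 0.423, 0.906, 0.001]
wrist_force: [0.2, 0.3, 0.3]
opening: 0.55
grasp_force: 0.0
```

```bash
python3 - <<'E'
from h import *
stop("red",.1,.585,.271);stop("green",.1,.585,.172)
go((.585,.172,.175),130)
E
```

```text
side 244 stopper mid [0.5839 0.2729 0.1401] top 0.15240609468415448
top 84 stopper mid [0.5835 0.2678 0.1403] top 0.15227010781657524
side 33 stopper mid [0.5898 0.1812 0.1397] top 0.15181976526566968
top 2
t 13.95 pos [0.5829 0.2724 0.1829] yaw 129.99 open 0.55 F [-0.1355 -0.9151  0.0124] | shift/400mm [-0.1957 -0.1571  0.02  ] roll/180 -0.0001 | q [ 0.253   0.3441  1.4359  0.      1.3641 -0.445 ]
```

Request:
drive_tool:
  plan:
    - [[-0.02,-0.016,0,0],[-0.06,-0.048,0,0],[-0.1,-0.08,0,0],[-0.14,-0.112,0,0],[-0.17,-0.137,0,0],[-0.19,-0.152,0,0],[-0.195,-0.156,0,0],[-0.195,-0.156,0,0],[-0.195,-0.156,0,0],[-0.195,-0.156,0,0]]

```text
time_s: 14.78
eef_pos: [0.5859, 0.1735, 0.1843]
eef_rot: [-0.0, 0.422, 0.906, 0.0]
wrist_force: [0.1, 0.7, 0.2]
opening: 0.549
grasp_force: 0.0
```

```bash
python3 - <<'E'
from h import *
stop("green",.1,.585,.172)
go((.585,.173,.074),130)
p,d=ctrl.camera("side");q,e=ctrl.camera("top")
cv2.imwrite("pics/d.png",np.hstack([cv2.resize(x,None,fx=2.6,fy=2.6) for x in(p[200:350,220:370,::-1],q[140:290,110:260,::-1])]))
E
```

```text
side 183 stopper mid [0.586  0.1719 0.1396] top 0.15249368828893684
top 1
t 14.88 pos [0.5859 0.1736 0.1844] yaw 130.05 open 0.551 F [0.0203 0.2729 0.4181] | shift/400mm [ 0.0003 -0.0027  0.276 ] roll/180 0.0003 | q [ 0.094   0.2712  1.5257  0.0002  1.3447 -0.6052]
```

View pics/d.png

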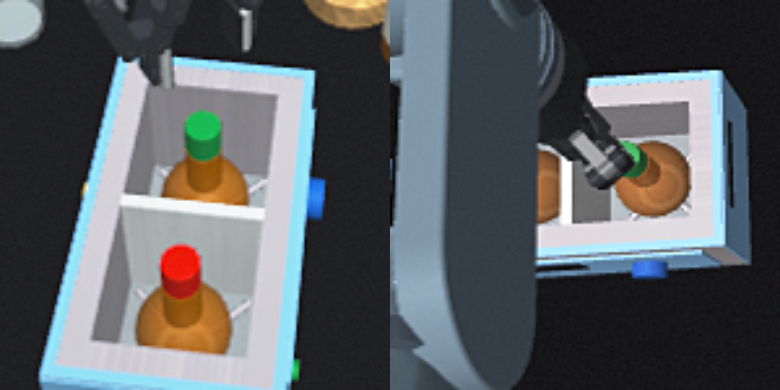

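Red stands upright in its well (stopper at crop (181,272)). The fingers straddle above green, whose stopper is at (204,135). Descending on green.

Request:
drive_tool:
  plan:
    - [[0,-0.002,0.02,0],[0,-0.002,0.05,0],[0,-0.002,0.085,0],[0,-0.002,0.12,0],[0,-0.002,0.155,0],[0,-0.002,0.19,0],[0,-0.002,0.22,0],[0,-0.002,0.245,0],[0,-0.002,0.262,0],[0,-0.002,0.272,0],[0,-0.002,0.275,0],[0,-0.002,0.275,0]]

```text
time_s: 15.98
eef_pos: [0.5856, 0.1722, 0.0745]
eef_rot: [0.0, 0.423, 0.906, 0.0]
wrist_force: [0.9, 0.7, -0.1]
opening: 0.554
grasp_force: 0.0
```

Request:
drive_tool:
  plan:
    - [[0,0,0,0],[0,0,0,0],[0,0,0,0],[0,0,0,0],[0,0,0,0],[0,0,0,0],[0,0,0,0]]
  jaw: 1

```text
time_s: 16.57
eef_pos: [0.5858, 0.172, 0.0754]
eef_rot: [0.0, 0.423, 0.906, 0.0]
wrist_force: [-1.7, -1.7, 5.9]
opening: 0.279
grasp_force: 58.5
```

Request:
drive_tool:
  plan:
    - [[0,0,-0.004,0],[0,0,-0.012,0],[0,0,-0.03,0],[0,0,-0.07,0],[0,0,-0.12,0],[0,0,-0.18,0],[0,0,-0.25,0],[0,0,-0.32,0],[0,0,-0.39,0],[0,0,-0.45,0],[0,0,-0.5,0],[0,0,-0.53,0]]

```text
time_s: 17.57
eef_pos: [0.5864, 0.1725, 0.29]
eef_rot: [0.002, 0.423, 0.906, 0.001]
wrist_force: [0.8, 1.0, -1.0]
opening: 0.273
grasp_force: 58.8
```

```bash
python3 -c "
from h import *
ball(.2,.31,.585,.172);go((.478,-.3218,.285),130)"
```

```text
side 1239 ball centre [0.5867 0.1715 0.2754] rms 0.0009120031354217027 origin z 0.24337796294573735 zmin 0.2531580663191074
top 534 ball centre [0.588  0.1721 0.2763] rms 0.0008807045292712678 origin z 0.2442563134196206 zmin 0.27078150801508516
t 17.67 pos [0.5867 0.1725 0.2894] yaw 129.99 open 0.281 F [-0.6545 -0.0087 -2.5266] | shift/400mm [-0.772  -1.0024  0.0088] roll/180 -0.0 | q [ 0.092   0.1989  1.4022  0.0002  1.5354 -0.6061]
```

Request:
drive_tool:
  plan:
    - [[-0.01,-0.013,0,0],[-0.025,-0.032,0,0],[-0.05,-0.065,0,0],[-0.085,-0.11,0,0],[-0.12,-0.156,0,0],[-0.156,-0.203,0,0],[-0.192,-0.25,0,0],[-0.228,-0.297,0,0],[-0.264,-0.344,0,0],[-0.3,-0.39,0,0],[-0.336,-0.437,0,0],[-0.372,-0.484,0,0]]

```text
time_s: 18.67
eef_pos: [0.531, -0.0678, 0.2844]
eef_rot: [-0.002, 0.423, 0.906, -0.0]
wrist_force: [0.2, -0.3, -1.2]
opening: 0.28
grasp_force: 58.9
```

Request:
drive_tool:
  plan:
    - [[-0.036,-0.047,0,0],[-0.072,-0.094,0,0],[-0.108,-0.14,0,0],[-0.144,-0.187,0,0],[-0.18,-0.234,0,0],[-0.216,-0.28,0,0],[-0.252,-0.327,0,0],[-0.288,-0.374,0,0],[-0.324,-0.42,0,0],[-0.355,-0.46,0,0],[-0.38,-0.493,0,0],[-0.395,-0.512,0,0]]

```text
time_s: 19.67
eef_pos: [0.4753, -0.3206, 0.2842]
eef_rot: [-0.002, 0.424, 0.906, 0.0]
wrist_force: [0.1, 0.4, -1.3]
opening: 0.275
grasp_force: 58.9
```

```bash
python3 - <<'E'
from h import *
ball(.2,.31,.478,-.322);go((.478,-.322,.075),130)
for n in("side","top"):
    p,d=ctrl.camera(n);P=cloud(n,d);m=np.all((P>(.42,-.375,.026))&(P<(.535,-.27,.033)),-1)&(d>0);q=P[m]
    h=cv2.cvtColor(p,cv2.COLOR_RGB2HSV)[m];q=q[(h[:,0]<25)&(h[:,1]>50)];r=cv2.minEnclosingCircle(np.float32(q[:,:2]*1000));print("ring",n,len(q),r)
E
```

```text
side 656 ball centre [ 0.4751 -0.3213  0.2706] rms 0.0019222172925495444 origin z 0.2385818221541838 zmin 0.24332801430861728
top 177 ball centre [ 0.4758 -0.3226  0.2697] rms 0.001734945034349911 origin z 0.23771857734467225 zmin 0.26301390314620354
t 19.77 pos [ 0.4759 -0.32    0.2848] yaw 129.84 open 0.279 F [ 0.28   -0.7584 -1.2973] | shift/400mm [-0.0086  0.0011  0.5244] roll/180 -0.0009 | q [-0.7987  0.1206  1.5004 -0.0003  1.5234 -1.494 ]
ring side 497 ((477.3324279785156, -321.7571716308594), 46.359893798828125)
ring top 953 ((478.67620849609375, -322.3349914550781), 44.694007873535156)
```

Request:
drive_tool:
  plan:
    - [[-0.002,0.002,0.01,0],[-0.004,0.003,0.03,0],[-0.004,0.003,0.06,0],[-0.004,0.003,0.1,0],[-0.004,0.003,0.145,0],[-0.004,0.003,0.19,0],[-0.004,0.003,0.235,0],[-0.004,0.003,0.28,0],[-0.004,0.003,0.32,0],[-0.004,0.003,0.35,0],[-0.004,0.003,0.37,0],[-0.004,0.003,0.38,0]]

```text
time_s: 20.87
eef_pos: [0.4788, -0.3183, 0.1326]
eef_rot: [-0.001, 0.423, 0.906, 0.0]
wrist_force: [0.5, 0.3, -2.3]
opening: 0.28
grasp_force: 58.9
```

```bash
python3 - <<'E'
from h import *
ball(.055,.16,.478,-.322);go((.478,-.322,.086),130)
E
```

```text
side 495 ball centre [ 0.4784 -0.3193  0.1191] rms 0.0021729538815621206 origin z 0.08705523777300413 zmin 0.0954535240229889
top 170 ball centre [ 0.4791 -0.3191  0.1176] rms 0.0009824541108667119 origin z 0.08564589101829789 zmin 0.11575918133033836
t 20.97 pos [ 0.4791 -0.3189  0.1338] yaw 130.01 open 0.28 F [-0.1652 -0.5928 -0.4542] | shift/400mm [-0.0042 -0.0071  0.1195] roll/180 0.0 | q [-0.7934  0.247   1.6634 -0.      1.2323 -1.4916]
```

Request:
drive_tool:
  plan:
    - [[-0.001,-0.002,0.005,0],[-0.003,-0.004,0.015,0],[-0.004,-0.006,0.03,0],[-0.004,-0.006,0.048,0],[-0.004,-0.006,0.066,0],[-0.004,-0.006,0.083,0],[-0.004,-0.006,0.097,0],[-0.004,-0.006,0.107,0],[-0.004,-0.006,0.114,0],[-0.004,-0.006,0.118,0],[-0.004,-0.006,0.12,0],[-0.004,-0.006,0.12,0]]

```text
time_s: 21.97
eef_pos: [0.4786, -0.3221, 0.0865]
eef_rot: [0.0, 0.423, 0.906, -0.0]
wrist_force: [-1.0, 1.1, -1.6]
opening: 0.277
grasp_force: 58.9
```

```bash
python3 - <<'E'
from h import *
ball(.033,.11,.478,-.322);go((.478,-.322,.072),130)
E
```

```text
side 430 ball centre [ 0.4783 -0.3233  0.0729] rms 0.0017505693881175852 origin z 0.040866240580980914 zmin 0.04837091563575058
top 140 ball centre [ 0.4792 -0.323   0.0714] rms 0.0009152030129709377 origin z 0.03944984941828775 zmin 0.06632988195747391
t 22.07 pos [ 0.4787 -0.3223  0.0868] yaw 129.99 open 0.275 F [-0.4063 -0.3181 -1.0763] | shift/400mm [ 0.0016 -0.0009  0.0369] roll/180 -0.0001 | q [-0.7981  0.307   1.693  -0.      1.141  -1.4961]
```

Request:
drive_tool:
  plan:
    - [[0.001,0,0.004,0],[0.002,0,0.007,0],[0.0025,0,0.0095,0],[0.0025,0,0.0117,0],[0.0025,0,0.0138,0],[0.0025,0,0.0159,0],[0.0025,0,0.018,0],[0.0025,0,0.0201,0],[0.0025,0,0.0222,0],[0.0025,0,0.0243,0],[0.0025,0,0.0264,0],[0.0025,0,0.0285,0]]

```text
time_s: 23.07
eef_pos: [0.4778, -0.3213, 0.0749]
eef_rot: [-0.0, 0.423, 0.906, 0.0]
wrist_force: [-0.2, -0.2, -2.1]
opening: 0.278
grasp_force: 58.9
```

Request:
drive_tool:
  plan:
    - [[0,0,0.0017,0],[0,0,0.0034,0],[0,0,0.0051,0]]

```text
time_s: 23.32
eef_pos: [0.4779, -0.3213, 0.0729]
eef_rot: [0.0, 0.423, 0.906, -0.0]
wrist_force: [-1.0, 0.3, -0.7]
opening: 0.277
grasp_force: 58.9
```

Request:
drive_tool:
  plan:
    - [[0,0,0.0013,0],[0,0,0.0026,0],[0,0,0.0026,0]]

```text
time_s: 23.57
eef_pos: [0.4782, -0.3218, 0.0727]
eef_rot: [0.0, 0.423, 0.906, -0.0]
wrist_force: [-0.0, -0.2, 3.9]
opening: 0.277
grasp_force: 59.4
```

Touched down at about 4 N. One more small press, then release to the side-safe opening.

Request:
drive_tool:
  plan:
    - [[0,0,0.001,0],[0,0,0.0015,0],[0,0,0.0015,0]]

```text
time_s: 23.82
eef_pos: [0.4783, -0.322, 0.0726]
eef_rot: [0.001, 0.423, 0.906, -0.0]
wrist_force: [-1.8, 0.6, 8.3]
opening: 0.278
grasp_force: 59.6
```

Request:
drive_tool:
  plan:
    - [[0,0,0,0],[0,0,0,0],[0,0,0,0],[0,0,0,0],[0,0,0,0],[0,0,0,0]]
  jaw: 0.4

```text
time_s: 24.32
eef_pos: [0.4778, -0.3212, 0.0712]
eef_rot: [-0.0, 0.423, 0.906, 0.0]
wrist_force: [-0.2, -0.6, 0.5]
opening: 0.6
grasp_force: 0.0
```

Request:
drive_tool:
  plan:
    - [[0,0,-0.01,0],[0,0,-0.03,0],[0,0,-0.06,0],[0,0,-0.1,0],[0,0,-0.15,0],[0,0,-0.21,0],[0,0,-0.28,0],[0,0,-0.35,0],[0,0,-0.41,0],[0,0,-0.46,0],[0,0,-0.49,0],[0,0,-0.5,0]]

```text
time_s: 25.32
eef_pos: [0.4788, -0.3222, 0.2751]
eef_rot: [0.003, 0.423, 0.906, -0.001]
wrist_force: [0.4, -0.1, 0.5]
opening: 0.605
grasp_force: 0.0
```

```bash
python3 - <<'E'
from h import *
stop("green",.1,.478,-.322);ball(.033,.11,.478,-.322)
stop("blue",.1,.4925,-.0985)
go((.4925,-.0985,.27),130)
E
```

```text
side 96 stopper mid [ 0.477  -0.3215  0.1375] top 0.1499174806409166
top 1
side 471 ball centre [ 0.4773 -0.3242  0.0598] rms 0.004560337210132851 origin z 0.027836293109291546 zmin 0.035196626150703736
top 547 ball centre [ 0.4788 -0.323   0.0572] rms 0.003912782632332308 origin z 0.025202991688841443 zmin 0.05498298257622991
side 143 stopper mid [ 0.4921 -0.0978  0.137 ] top 0.150035059946838
top 46 stopper mid [ 0.4915 -0.0986  0.1407] top 0.14907150988345613
t 25.62 pos [ 0.4772 -0.3207  0.2696] yaw 129.98 open 0.597 F [-0.3805  0.4751  0.2743] | shift/400mm [0.4011 0.3863 0.0001] roll/180 -0.0001 | q [-0.7981  0.132   1.5175  0.      1.4951 -1.4959]
```

Request:
drive_tool:
  plan:
    - [[0.02,0.02,0,0],[0.06,0.058,0,0],[0.11,0.106,0,0],[0.16,0.154,0,0],[0.21,0.202,0,0],[0.26,0.25,0,0],[0.31,0.3,0,0],[0.35,0.338,0,0],[0.38,0.366,0,0],[0.395,0.38,0,0],[0.4,0.386,0,0],[0.4,0.386,0,0]]

```text
time_s: 26.62
eef_pos: [0.4932, -0.0989, 0.2711]
eef_rot: [-0.0, 0.422, 0.907, -0.0]
wrist_force: [0.4, -0.4, -0.3]
opening: 0.598
grasp_force: 0.0
```

```bash
python3 - <<'E'
from h import *
go((.492,-.0985,.071),130)
E
```

```text
t 26.62 pos [ 0.4932 -0.0989  0.2711] yaw 130.05 open 0.598 F [ 0.4275 -0.4117 -0.2969] | shift/400mm [ 0.0025 -0.0015  0.5002] roll/180 0.0003 | q [-0.4342 -0.0376  1.6911 -0.0001  1.4885 -1.1332]
```

Request:
drive_tool:
  plan:
    - [[0.002,-0.001,0.02,0],[0.002,-0.001,0.06,0],[0.002,-0.001,0.12,0],[0.002,-0.001,0.18,0],[0.002,-0.001,0.24,0],[0.002,-0.001,0.29,0],[0.002,-0.001,0.32,0],[0.002,-0.001,0.34,0],[0.002,-0.001,0.34,0]]

```text
time_s: 27.37
eef_pos: [0.4909, -0.0994, 0.133]
eef_rot: [-0.002, 0.423, 0.906, -0.0]
wrist_force: [0.1, -0.0, 0.3]
opening: 0.601
grasp_force: 0.0
```

```bash
python3 - <<'E'
from h import *
stop("blue",.1,.4925,-.0985)
go((.492,-.0985,.071),130)
p,d=ctrl.camera("side");q,e=ctrl.camera("top")
cv2.imwrite("pics/e.png",np.hstack([cv2.resize(x,None,fx=2.6,fy=2.6) for x in(p[90:240,310:460,::-1],q[180:330,250:400,::-1])]))
E
```

```text
side 143 stopper mid [ 0.4921 -0.0971  0.1367] top 0.1490736457238837
top 0
t 27.47 pos [ 0.4926 -0.0998  0.1355] yaw 129.94 open 0.599 F [-1.0812 -0.4363  0.142 ] | shift/400mm [0.0034 0.001  0.1612] roll/180 -0.0003 | q [-0.4364  0.086   1.8464 -0.0001  1.2092 -1.1335]
```

View pics/e.png

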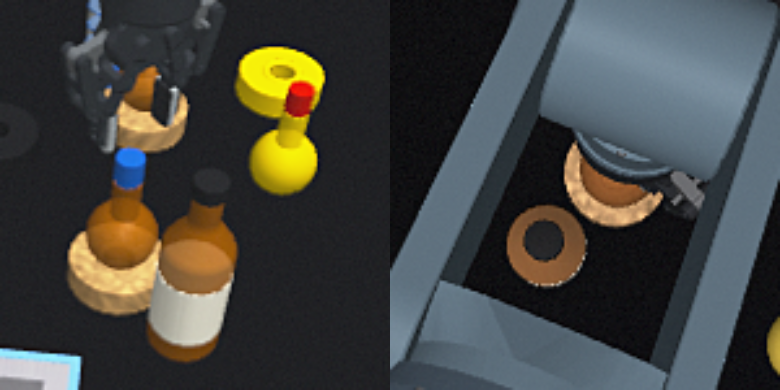

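The fingers sit above blue, whose stopper is at crop (130,168) side, and are clear of the reagent bottle (cap at (210,187)). Descending and gripping.

Request:
drive_tool:
  plan:
    - [[0.002,0.001,0.02,0],[0.003,0.001,0.045,0],[0.003,0.001,0.07,0],[0.003,0.001,0.095,0],[0.003,0.001,0.118,0],[0.003,0.001,0.137,0],[0.003,0.001,0.15,0],[0.003,0.001,0.158,0],[0.003,0.001,0.161,0],[0.003,0.001,0.161,0]]

```text
time_s: 28.4
eef_pos: [0.492, -0.098, 0.0708]
eef_rot: [-0.0, 0.423, 0.906, 0.0]
wrist_force: [0.3, 0.9, 0.3]
opening: 0.598
grasp_force: 0.0
```

Request:
drive_tool:
  plan:
    - [[0,0,0,0],[0,0,0,0],[0,0,0,0],[0,0,0,0],[0,0,0,0],[0,0,0,0],[0,0,0,0]]
  jaw: 1

```text
time_s: 28.98
eef_pos: [0.4922, -0.0986, 0.0716]
eef_rot: [0.0, 0.423, 0.906, -0.0]
wrist_force: [-3.7, -2.5, 5.3]
opening: 0.277
grasp_force: 58.5
```

Request:
drive_tool:
  plan:
    - [[0,0,-0.004,0],[0,0,-0.012,0],[0,0,-0.03,0],[0,0,-0.07,0],[0,0,-0.12,0],[0,0,-0.18,0],[0,0,-0.25,0],[0,0,-0.32,0],[0,0,-0.39,0],[0,0,-0.45,0],[0,0,-0.5,0],[0,0,-0.53,0]]

```text
time_s: 29.98
eef_pos: [0.493, -0.0981, 0.2863]
eef_rot: [0.002, 0.423, 0.906, 0.0]
wrist_force: [1.4, -0.1, -0.9]
opening: 0.281
grasp_force: 58.6
```

```bash
python3 -c "
from h import *
go((.585,.172,.285),130)"
```

```text
t 29.98 pos [ 0.493  -0.0981  0.2863] yaw 130.0 open 0.281 F [ 1.363  -0.1434 -0.8523] | shift/400mm [0.3693 0.6103 0.0032] roll/180 0.0 | q [-0.4333 -0.0507  1.6738  0.0004  1.5144 -1.1315]
```

Request:
drive_tool:
  plan:
    - [[0.01,0.016,0,0],[0.03,0.05,0,0],[0.06,0.1,0,0],[0.1,0.165,0,0],[0.14,0.231,0,0],[0.18,0.297,0,0],[0.22,0.363,0,0],[0.26,0.43,0,0],[0.3,0.496,0,0],[0.33,0.545,0,0],[0.355,0.587,0,0],[0.367,0.607,0,0]]

```text
time_s: 30.98
eef_pos: [0.583, 0.1735, 0.2806]
eef_rot: [-0.002, 0.422, 0.907, -0.0]
wrist_force: [0.2, 0.6, -1.3]
opening: 0.275
grasp_force: 58.8
```

Request:
drive_tool:
  plan:
    - [[0,0,0.01,0],[0,0,0.03,0],[0,0,0.06,0],[0,0,0.09,0],[0,0,0.12,0],[0,0,0.15,0],[0,0,0.17,0],[0,0,0.18,0],[0,0,0.185,0],[0,0,0.185,0],[0,0,0.185,0]]

```text
time_s: 31.9
eef_pos: [0.5841, 0.1706, 0.2096]
eef_rot: [0.0, 0.423, 0.906, 0.0]
wrist_force: [0.1, -0.3, -0.4]
opening: 0.28
grasp_force: 58.8
```

```bash
python3 - <<'E'
from h import *
ball(.135,.228,.585,.171)
go((.585,.172,.09),130)
E
```

```text
side 941 ball centre [0.5843 0.1692 0.1955] rms 0.0008505500522781321 origin z 0.16352390741232514 zmin 0.1812183339276957
top 421 ball centre [0.585  0.1699 0.195 ] rms 0.0009602066244039773 origin z 0.16304455597392029 zmin 0.19160210579038517
t 32.0 pos [0.5842 0.1706 0.2098] yaw 129.99 open 0.277 F [-0.073   0.5343 -0.7691] | shift/400mm [0.0017 0.0033 0.2996] roll/180 -0.0 | q [ 0.0894  0.2438  1.5072  0.      1.3891 -0.6087]
```

Request:
drive_tool:
  plan:
    - [[0.001,0.002,0.01,0],[0.002,0.005,0.03,0],[0.002,0.005,0.06,0],[0.002,0.005,0.09,0],[0.002,0.005,0.125,0],[0.002,0.005,0.16,0],[0.002,0.005,0.195,0],[0.002,0.005,0.23,0],[0.002,0.005,0.26,0],[0.002,0.005,0.28,0],[0.002,0.005,0.292,0],[0.002,0.005,0.298,0]]

```text
time_s: 33.0
eef_pos: [0.5842, 0.1723, 0.0886]
eef_rot: [-0.001, 0.423, 0.906, -0.0]
wrist_force: [-0.8, -0.3, -1.1]
opening: 0.279
grasp_force: 58.8
```

Request:
drive_tool:
  plan:
    - [[0,0,0.005,0],[0,0,0.009,0],[0,0,0.0115,0],[0,0,0.0137,0],[0,0,0.0158,0],[0,0,0.0179,0],[0,0,0.02,0],[0,0,0.0221,0],[0,0,0.0242,0],[0,0,0.0263,0],[0,0,0.0284,0],[0,0,0.0305,0]]

```text
time_s: 34.0
eef_pos: [0.5847, 0.1724, 0.0775]
eef_rot: [-0.0, 0.423, 0.906, 0.0]
wrist_force: [-0.3, 0.2, -0.7]
opening: 0.279
grasp_force: 58.8
```

Request:
drive_tool:
  plan:
    - [[0,0,0.0015,0],[0,0,0.003,0],[0,0,0.0045,0],[0,0,0.006,0]]

```text
time_s: 34.33
eef_pos: [0.5848, 0.1724, 0.0751]
eef_rot: [0.0, 0.423, 0.906, 0.0]
wrist_force: [-0.6, 0.3, -2.1]
opening: 0.279
grasp_force: 58.8
```

Request:
drive_tool:
  plan:
    - [[0,0,0.0012,0],[0,0,0.0024,0],[0,0,0.0036,0]]

```text
time_s: 34.58
eef_pos: [0.5852, 0.1723, 0.0746]
eef_rot: [0.0, 0.423, 0.906, 0.0]
wrist_force: [-1.8, -1.1, 8.1]
opening: 0.275
grasp_force: 59.7
```

Request:
drive_tool:
  plan:
    - [[0,0,0.001,0],[0,0,0.002,0],[0,0,0.002,0]]

```text
time_s: 34.83
eef_pos: [0.5854, 0.1722, 0.0745]
eef_rot: [0.001, 0.423, 0.906, 0.0]
wrist_force: [-2.5, -1.5, 9.4]
opening: 0.278
grasp_force: 60.1
```

Seated. Releasing and retreating.

Request:
drive_tool:
  plan:
    - [[0,0,0,0],[0,0,0,0],[0,0,0,0],[0,0,0,0],[0,0,0,0],[0,0,0,0]]
  jaw: 0.45

```text
time_s: 35.33
eef_pos: [0.5846, 0.1724, 0.0727]
eef_rot: [-0.0, 0.423, 0.906, -0.0]
wrist_force: [-0.0, 1.3, -0.4]
opening: 0.549
grasp_force: 0.0
```

Request:
drive_tool:
  plan:
    - [[0,0,-0.01,0],[0,0,-0.03,0],[0,0,-0.06,0],[0,0,-0.1,0],[0,0,-0.15,0],[0,0,-0.21,0],[0,0,-0.28,0],[0,0,-0.35,0],[0,0,-0.41,0],[0,0,-0.46,0],[0,0,-0.49,0],[0,0,-0.5,0]]

```text
time_s: 36.33
eef_pos: [0.586, 0.1726, 0.2769]
eef_rot: [0.002, 0.423, 0.906, 0.001]
wrist_force: [0.2, 0.5, 0.2]
opening: 0.55
grasp_force: 0.0
```

Request:
drive_tool:
  plan:
    - [[0.01,-0.02,0,0],[0.03,-0.06,0,0],[0.06,-0.12,0,0],[0.09,-0.18,0,0],[0.12,-0.24,0,0],[0.15,-0.3,0,0],[0.17,-0.34,0,0],[0.18,-0.36,0,0],[0.185,-0.37,0,0],[0.185,-0.37,0,0],[0.185,-0.37,0,0],[0.185,-0.37,0,0]]

```text
time_s: 37.33
eef_pos: [0.4244, 0.134, 0.2727]
eef_rot: [-0.0, 0.423, 0.906, -0.0]
wrist_force: [0.3, 0.8, 0.3]
opening: 0.55
grasp_force: 0.0
```

```bash
python3 - <<'E'
from h import *
stop("red",.1,.585,.271);stop("blue",.1,.585,.172);stop("green",.1,.478,-.322)
go((.585,.172,.28),130)
p,d=ctrl.camera("side");q,e=ctrl.camera("top")
cv2.imwrite("pics/f.png",np.vstack([p[:390,130:460,::-1],]))
cv2.imwrite("pics/g.png",np.hstack([p[:,120:460,::-1],q[:,100:520,::-1]]))
E
```

```text
side 243 stopper mid [0.5839 0.2732 0.1405] top 0.1524723962089398
top 53 stopper mid [0.5877 0.269  0.1418] top 0.15244826876262124
side 202 stopper mid [0.5856 0.1724 0.1387] top 0.15256322734804362
top 45 stopper mid [0.5851 0.1702 0.1396] top 0.15264174048188325
side 95 stopper mid [ 0.477  -0.3212  0.1369] top 0.14965014245122538
top 4
t 37.63 pos [0.424  0.134  0.2728] yaw 129.99 open 0.546 F [ 0.5846 -0.7573  0.8351] | shift/400mm [-0.186   0.3693 -0.0183] roll/180 -0.0001 | q [ 0.0381 -0.1808  1.8175  0.      1.5053 -0.6599]
```

View pics/g.png

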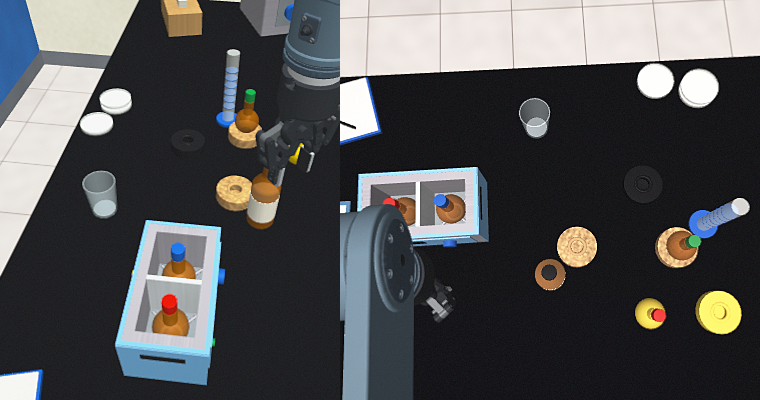

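The red flask (170,320) and the blue flask (178,265) stand upright in the bath, and green (248,110) stands in the ring by the measure. The reagent bottle, cylinder and beaker have not moved, and the arm is clear.

```bash
python3 -c "
from bench import ctrl
print(ctrl.hand_in())"
```

```text
the job is handed in; nothing more can be done
None
```

The job is handed in at about 38 s of the 72 s: green stands in ring_b, red and blue stand one in each bath well, and the reagent bottle, measuring cylinder and beaker look undisturbed; red had to go into the empty well before green came out, because both rings were full.

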